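# Close up the seed meter

## Task

Close up the green seed meter on the bench using only pushes of the fingertips: first push its sliding steel shutter gate fully home, then push the raised hinged cover over and all the way down onto the meter. Do not lift the meter or shove it along the bench, and leave all the loose parts round it where they lie.

Things in the scene. Friction and masses are not known exactly. Their poses are not given: they have to be found in the camera images.
- meter: faded green seed meter, about 3 kg, loose on the bench. Casting 130 (x) x 200 (y) x 90 mm high, feet widen it to 180 mm in x. Origin: centre of its underside, z up. The +y half has a flat top with the gate between two 8 mm high rails along y (inner faces x = -36, +36 mm, ending at y = 98 mm); the -y half is an open well with the cover. A stub shaft sticks out 28 mm, low at the -y end.
- gate (a joint): opening of the shutter gate, m: 0 = fully home, 0.06 = fully out. A 3 mm steel plate 70 mm wide on the meter's top; it opens towards the meter's +y (sticking out past the casting) and shuts towards -y. It slides with about 2 N of friction, stays where left and has a hard stop at 0.
- gate_lip (a point): middle of the outer (+y) face of the gate's upturned lip, the face to push. The lip is 70 mm wide in the meter's x, 4 mm thick, and stands from 91 to 125 mm above the bench; this point is 108 mm up, at meter x = 0, y = 99 mm + the gate's opening.
- cover (a joint): angle of the cover, rad: 0 = closed, flat on the well; 1.57 = upright; 1.9 at most. Hinge line along the meter's y at meter x = +62 mm, 91.5 mm above the bench; the closed cover reaches 125 mm from it towards -x. Stiff (about 0.14 N m), stays at any angle; shut it by pushing its outer (+x) face towards -x, then down.
- cover_edge (a point): middle of the cover's free edge, on its outer face, 125 mm from the hinge line. The cover is a flat green plate 125 x 96 mm, 5 mm thick, its outer face 5 mm off the hinge line, spanning meter y = -100 to -4 mm.
- gear: bystander: bronze spur gear lying flat, 86 mm across, 26 mm high; origin at the centre of its underside
- coupling: bystander: rusted round drive dog coupling with three dogs on top, 52 mm across, 38 mm high; origin at the centre of its underside
- housing: bystander: white nylon bearing housing standing on its foot, foot 34 x 95 mm, 56 mm high; origin at the centre of its underside
- shaft: bystander: short square steel shaft lying along its own x, 160 x 16 x 16 mm; origin at the middle of its length, underside
- wrench: bystander: open-ended spanner lying flat; origin at the centre of its underside
- tin: bystander: open steel parts tin, 100 x 130 x 40 mm; origin at the centre of its underside
- seed_disc: bystander: thin grey seed disc lying flat, 150 mm across, 5 mm thick; origin at the centre of its underside

How it is judged (in metres and radians):
On the way, in this order (a step that is already met when the one before it is completed fails the run):
1. the gate is pushed home while the cover still stands open (value of joint gate below 0.003 m and value of joint cover above 0.5 rad), for 0.2 s.
2. the cover is pushed down shut (value of joint cover below 0.05 rad), for 0.2 s.
At the end, for the whole second after the job is handed in: the gate is within 3 mm of fully home, the cover within 0.05 rad of closed, the meter upright, still and within 30 mm of where it stood, and every loose part within 25 mm of where it lay (value of joint gate below 0.003 m and value of joint cover below 0.05 rad and angle between meter's own z axis and vertical below 0.05 rad and distance of meter from where it was at the start of the episode below 0.03 m and linear speed of meter below 0.02 m/s and distance of each of gear, coupling, housing, shaft, wrench, tin, seed_disc from where it was at the start of the episode below 0.025 m); the robot touches nothing.
It fails at once if the meter is lifted or tipped (height (world z) of meter above 0.015 m or angle between meter's own z axis and vertical above 0.12 rad).
It fails at once if the meter is shoved more than 30 mm along the bench (distance of meter from where it was at the start of the episode above 0.03 m).
It fails at once if a loose part is lifted, carried or knocked more than 25 mm away (distance of any of gear, coupling, housing, shaft, wrench, tin, seed_disc from where it was at the start of the episode above 0.025 m).
It also fails if it takes over 51 s, if anything falls off the work surface, if the arm or the gripper's body presses on something with over 40 N, if the wrist force passes 120 N, or if a joint passes its speed limit or range.

## Robot

A 6-joint arm with a two-finger parallel gripper is mounted at the origin on the work surface. World frame = base frame: x ahead of the robot, y to its left, z up, the work surface at z = 0. Lengths are in mm, angles in rad, forces in N, time in s.
With the tool pointing down it reaches from about 400 to 925 mm from the base axis. Payload 12.5 kg.
Tool frame: the origin (TCP) lies at the centre of the arm's flange, where the gripper is bolted on; the fingertips stand 190 mm ahead of it and the grasp point (between the pads) lies 171 mm ahead of it; z points along the fingers, y is the line along which they close (so a half turn about z gives the same grasp; the last joint's range is limited). The gripper opens to 95 mm and grips with 3 to 60 N. Pads are 20 mm wide; open, the fingers measure 119 mm over their backs; the gripper's body (75 mm by 180 mm) begins 59 mm behind the grasp point.
Start: joints at [1.011, 0.491, 1.559, -0, 1.092, -0.106], TCP at [273.968, 561.753, 404.761] pointing down, gripper open.
Joint ranges: [-3.1, 3.1], [-0.84, 2.19], [0.05, 2.79], [-1.13, 4.28], [0.06, 2.93], [-2.69, 2.69]. Speed limits (rad/s): [2.22, 2.22, 2.79, 3.14, 3.14, 3.14].

## Interface

Orientations are given as [roll, pitch, yaw] about the fixed x, y, z axes, in that order (R = Rz(yaw) Ry(pitch) Rx(roll)).
In Python, from cell import env, read_camera, search_frame, cut_out gives the robot as it stands. The module is installed in compiled form; this text tells all that it offers.
- The arm moves only by the tool move_arm, never from a script. Its argument "commands" is a list of rows, each a list of 3 entries, a list of its own where there are three numbers: the shift along the world's x, y, z normalised to -1 to 1, where 1 is 0.03 m, then the turn about the world's z normalised to -1 to 1, where 1 is 0.08 rad, then the opening, from -1 (shut) to 1 (fully open), so that 0 is half open. A call has 1 to 20 rows; each row shifts and turns the commanded pose from where the row before left it; what a row does not reach is not made up. A row lasts 1/12 s, in which the tool goes at most 41.7 mm and 7.16 degrees, less where a joint would pass 70% of its speed; a pose out of reach is approached as far as the arm can. A call with a number of a shift or a turn outside -1 to 1 is refused whole. A call with a gripper value outside its range is refused whole. The fingers move at their own pace and stop on an object; the grip force is fixed at half the most. Time passes only in rows, so rows that do not move let the fingers close. It gives the time, the measured TCP pose, the force, the opening and the grip force at its end, in the units of the state.
- env.state(): the state, without advancing time (a new reading comes with each control period).
- read_camera(name): name is "side" or "top"; returns a dict with "image" (400x640x3 uint8, red, green, blue), "fx", "fy", "cx", "cy" (pixels), "D" ([k1, k2, p1, p2, k3] as OpenCV has them; the pictures are not rectified), "rvec" (rotation vector, rad) and "tvec" (3), from world to camera coordinates, as OpenCV has them. Camera axes: x right, y down, z forward; pixel columns grow to the right and rows downward; lengths in mm; the calibration is good to about 2 mm. A picture is of the moment at which its call begins. There is no depth.
- env.job_done(): hands the job in; it is judged then, once.
Trained networks look in a picture, given as the dict that the camera call returned (one of the last four; its "shot" number tells which), for a name from the list of things; names that differ only in an ending like _2 or _b are one class to them, and where a whole thing is asked for, a point or a joint stands for the part that bears it (a point fixed in the world has none). Each returns a list of dicts, best first, with "confidence" (0 to 1); they miss things now and then, are a little off and sometimes report something else, mostly with a low value. They report only what shows in the picture. A call takes as long as a camera call.
- search_frame(thing, picture): "at" ([column, row] in pixels, amid what is visible of it).
- cut_out(thing, picture): "region" (400x640 bool, what is visible of it) and "at" ([column, row] in pixels, amid what is visible of it).
The state is a dict: "t": time; "joints": joint angles; "qvel": joint speeds; "tau": joint torques, N m; "eef_pos": TCP position; "tcp_rot": TCP orientation; "ft_force": force on the tool from outside, world axes, zero at the start; "moment": the same for the moment, N m; "opening": opening from 0.0 (shut) to 1.0 (fully open); "grip_force": force on a finger pad.
Only numpy, scipy, OpenCV 4.12 (cv2) and the standard library are available. Lean on these libraries where they do the work, as an engineer would, in place of code of your own. Each camera call takes 0.05 s, during which the arm holds its last target. There are 200 camera calls.

## Working session

There is one attempt and no reset: what is moved stays moved. The work goes in short steps, Python scripts to look and compute and a tool call to move; the robot and the scene stay as the last step left them, time stands still between calls to the robot, and variables do not carry over. Pictures are saved under pics/ and viewed, at most 10 in all, crops included, and the job is handed in when it is done.

Besides the shell and the picture viewer there is one more tool, called as name(argument=value, ...), one argument or row to a line, values as JSON. move_arm: Moves the arm, as the interface text tells. Its arguments: {"type":"object","properties":{"commands":{"type":"array","items":{"type":"array"}}},"required":["commands"]}

```bash
mkdir -p pics; cat > h.py <<'E'
import cv2,numpy as np
from cell import env, read_camera, search_frame, cut_out
def ray(p,uv):
    K=np.array([[p['fx'],0,p['cx']],[0,p['fy'],p['cy']],[0,0,1.]])
    n=cv2.undistortPoints(np.array([[uv]],float),K,np.array(p['D'],float))[0,0]
    R=cv2.Rodrigues(np.array(p['rvec'],float))[0];t=np.array(p['tvec'],float).ravel()
    return -R.T@t, R.T@np.array([n[0],n[1],1])
def atz(p,uv,z):
    c,d=ray(p,uv);return c+d*(z-c[2])/d[2]
def proj(p,X):
    K=np.array([[p['fx'],0,p['cx']],[0,p['fy'],p['cy']],[0,0,1.]])
    return cv2.projectPoints(np.array(X,float).reshape(-1,3),np.array(p['rvec'],float),np.array(p['tvec'],float),K,np.array(p['D'],float))[0][:,0]
E
python3 - <<'E'
from h import *
s=env.state();print(s)
for n in('top','side'):
    p=read_camera(n);cv2.imwrite(f'pics/{n}0.png',p['image'][:,:,::-1])
    print(n,ray(p,[320,200]))
    for k in 'meter gate gate_lip cover cover_edge gear coupling housing shaft wrench tin seed_disc'.split():
        for r in search_frame(k,p)[:2]: print(k,np.round(r['at']),round(r['confidence'],2),np.round(atz(p,r['at'],100 if k in('meter','gate','gate_lip','cover') else 10)))
E
```

```text
{'t': 0.0, 'joints': array([ 1.01140900e+00,  4.91555436e-01,  1.55943944e+00,  7.16291607e-06,
        1.09169945e+00, -1.05611383e-01]), 'qvel': array([ 0.00054278,  0.0012193 , -0.0001417 ,  0.00033081, -0.00018895,
        0.00030219]), 'tau': array([-1.86517187e-03, -6.12643075e+01, -2.58180499e+01,  6.91342587e-02,
        4.81123442e-02, -6.54783048e-05]), 'eef_pos': array([273.94567189, 561.72985234, 404.16764363]), 'tcp_rot': array([-3.14049779e+00, -1.22450487e-04,  2.68781334e+00]), 'ft_force': array([-1.48248791,  0.59658373, -0.11902408]), 'moment': array([-0.00906127,  0.05282624,  0.00146501]), 'grip_force': 0.0, 'opening': 0.999871550551969}
top (array([ 217.2946528 ,   -6.10129264, 1360.57461053]), array([ 0.213426  ,  0.00994267, -0.9769259 ]))
meter [344. 196.] 0.57 [507. -59. 100.]
gate [314. 184.] 0.57 [536.  28. 100.]
gate_lip [309. 184.] 0.88 [535.  40. 100.]
cover [474. 171.] 0.59 [ 605. -421.  100.]
cover_edge [371. 175.] 0.6 [ 598. -140.   10.]
gear [350. 254.] 0.96 [358. -88.  10.]
coupling [324. 145.] 0.8 [686.   6.  10.]
housing [308. 240.] 0.95 [389.  34
[... 309 characters left out ...]
1176.87357331]), array([ 0.20955774, -0.59940538, -0.77257463]))
meter [324. 194.] 0.88 [496. -16. 100.]
gate [305. 201.] 0.81 [549.  38. 100.]
gate_lip [275. 197.] 0.26 [651.  58. 100.]
cover [319. 159.] 0.81 [ 572. -171.  100.]
cover_edge [323. 157.] 0.83 [ 591. -274.   10.]
cover_edge [345. 230.] 0.5 [397.  44.  10.]
gear [366. 205.] 0.63 [359. -90.  10.]
gear [317. 160.] 0.5 [ 610. -249.   10.]
coupling [276. 197.] 0.49 [686.  -9.  10.]
housing [346. 234.] 0.66 [390.  58.  10.]
housing [327. 195.] 0.16 [511. -88.  10.]
shaft [354. 171.] 0.56 [ 451. -242.   10.]
wrench [382. 141.] 0.45 [ 389. -453.   10.]
tin [327. 128.] 0.79 [ 637. -446.   10.]
seed_disc [323. 365.] 0.59 [315. 506.  10.]
```

View pics/top0.png

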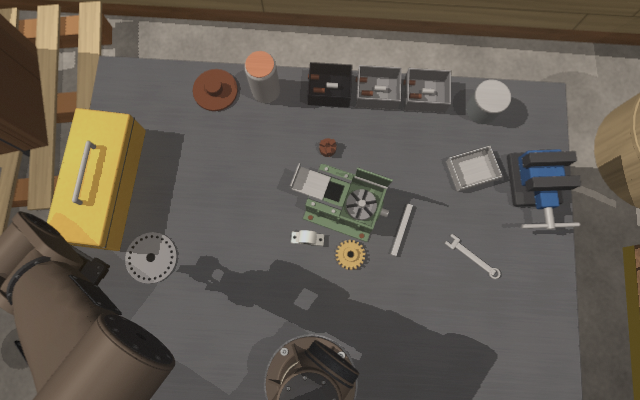

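View pics/side0.png

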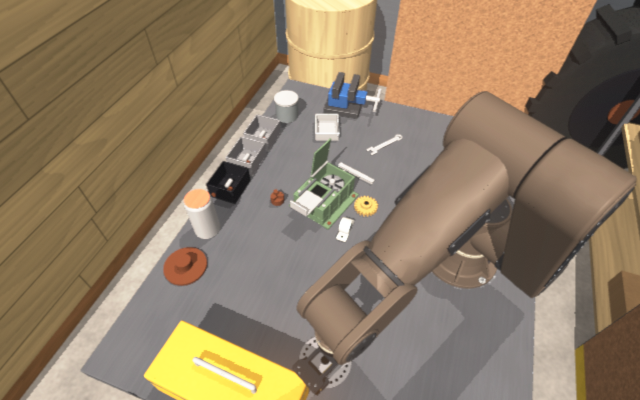

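The top view shows the meter at about (345,200), with its gate out to the left (lip about (297,180)) and the cover raised on the far side (about (372,178)). The side view agrees. I'll zoom in to pick corners.

```bash
python3 - <<'E'
import cv2,numpy as np
a=cv2.imread('pics/top0.png')[150:250,280:410];b=cv2.imread('pics/side0.png')[130:235,265:395]
cv2.imwrite('pics/ta.png',cv2.resize(a,None,fx=6,fy=6,interpolation=cv2.INTER_CUBIC)[:600,:780])
b=b[:100];cv2.imwrite('pics/sb.png',cv2.resize(b,None,fx=6,fy=6,interpolation=cv2.INTER_CUBIC))
E
```

```text
(no output)
```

View pics/ta.png

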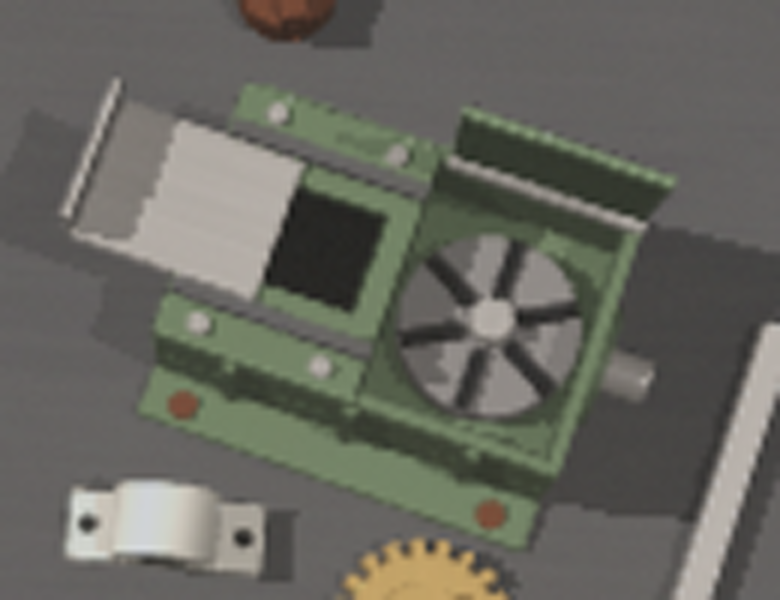

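View pics/sb.png

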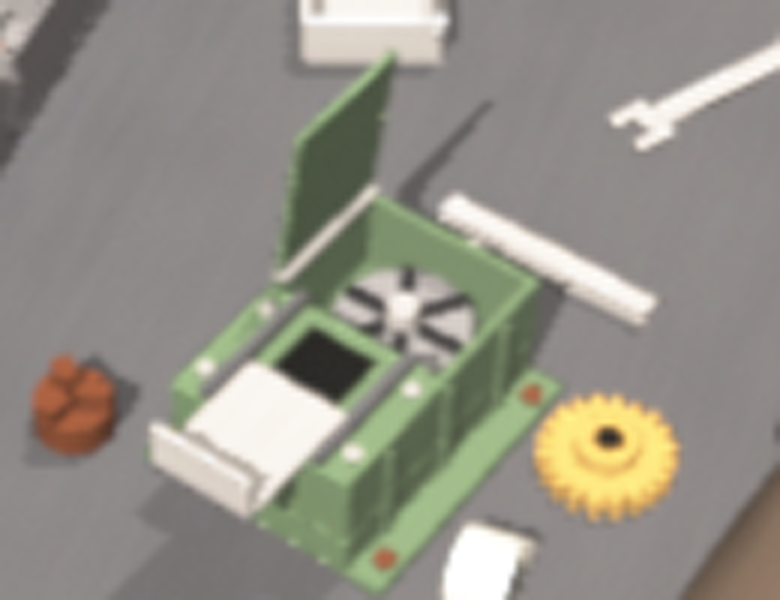

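```bash
cat > fit.py <<'E'
from h import *
from scipy.optimize import least_squares
def pts(v):
    x,y,w,g,q=v
    e=np.array([62-125*np.cos(q)+2.5*np.sin(q),0,91.5+125*np.sin(q)+2.5*np.cos(q)])
    P=dict(a=(-65,100,90),b=(-65,-100,90),c=(65,100,90),l1=(35,99+g,125),l2=(-35,99+g,125),e1=e+[0,-4,0],e2=e+[0,-100,0])
    R=np.array([[np.cos(w),-np.sin(w),0],[np.sin(w),np.cos(w),0],[0,0,1]])
    return {k:R@np.array(p,float)+[x,y,0] for k,p in P.items()}
T=dict(a=(163,297),b=(553,470),c=(243,88),l1=(118,80),l2=(65,215),e1=(465,110),e2=(675,180))
S=dict(a=(345,470),b=(540,285),c=(175,385),l1=(152,428),l2=(252,497),e1=(297,140),e2=(392,55))
if __name__=='__main__':
    t,s=read_camera('top'),read_camera('side')
    def res(v):
        P=pts(v);o=[]
        for p,F,off in((t,T,(280,150)),(s,S,(265,130))):
            o.append(proj(p,[P[k] for k in F])-((np.array([F[k] for k in F])+.5)/6-.5+off))
        return np.concatenate(o).ravel()
    r=least_squares(res,[510,-50,-.35,50,1.6],loss='soft_l1',x_scale=[10,10,.1,10,.1])
    print(np.round(r.x,3));print(np.round(r.fun.reshape(-1,2),1).tolist())
    x,y,w,g,q=r.x
    P=pts(r.x);print({k:np.round(v) for k,v in P.items()})
    # other bystanders
    for k,uv,z in(('coupling',(327,146),38),('tool',None,0)):
        if uv: print(k,atz(t,uv,z))
E
python3 fit.py
```

```text
[ 5.13917e+02 -6.51770e+01 -2.80000e-01  5.31660e+01  1.43700e+00]
[[-2.1, 5.5], [0.9, 0.6], [0.2, -1.7], [-0.3, -0.4], [-0.3, 0.2], [-0.6, -0.5], [0.1, 0.0], [0.7, 2.8], [0.0, -1.0], [-0.9, -0.2], [-0.1, -0.6], [-0.2, -2.4], [0.2, 0.2], [0.5, -0.9]]
{'a': array([479.,  49.,  90.]), 'b': array([ 424., -143.,   90.]), 'c': array([604.,  13.,  90.]), 'l1': array([590.,  71., 125.]), 'l2': array([522.,  91., 125.]), 'e1': array([559., -82., 216.]), 'e2': array([ 532., -174.,  216.])}
coupling [672.47202583  -3.03913435  38.        ]
```

```bash
sed -i 's/T=dict(a=(163,297)/T=dict(a=(155,338)/; s/S=dict(a=(345,470)/S=dict(a=(345,480)/' fit.py; python3 fit.py
```

```text
[ 5.12943e+02 -6.50670e+01 -2.78000e-01  5.35880e+01  1.44400e+00]
[[-0.9, -0.9], [0.9, 0.9], [0.1, -1.4], [-0.5, -0.1], [-0.5, 0.5], [-0.6, -0.5], [0.2, 0.0], [1.0, 1.3], [0.3, -0.9], [-0.6, -0.1], [0.1, -0.4], [0.0, -2.2], [0.2, 0.2], [0.6, -0.9]]
{'a': array([478.,  49.,  90.]), 'b': array([ 423., -143.,   90.]), 'c': array([603.,  13.,  90.]), 'l1': array([589.,  72., 125.]), 'l2': array([521.,  91., 125.]), 'e1': array([559., -82., 216.]), 'e2': array([ 532., -175.,  216.])}
coupling [672.47202583  -3.03913435  38.        ]
```

move_arm(
  commands=[
    [[0.49,-0.73,0],0.11,-1],
    [[0.49,-0.73,0],0.11,-1],
    [[0.49,-0.73,0],0.11,-1],
    [[0.49,-0.73,0],0.11,-1],
    [[0.49,-0.73,0],0.11,-1],
    [[0.49,-0.73,0],0.11,-1],
    [[0.49,-0.73,0],0.11,-1],
    [[0.49,-0.73,0],0.11,-1],
    [[0.49,-0.73,0],0.11,-1],
    [[0.49,-0.73,0],0.11,-1],
    [[0.49,-0.73,0],0.11,-1],
    [[0.49,-0.73,0],0.11,-1],
    [[0.49,-0.73,0],0.11,-1],
    [[0.49,-0.73,0],0.11,-1],
    [[0.49,-0.73,0],0.11,-1],
    [[0.49,-0.73,0],0.11,-1],
    [[0.49,-0.73,0],0.11,-1],
    [[0.49,-0.73,0],0.11,-1],
    [[0.49,-0.73,0],0.11,-1],
    [[0.49,-0.73,0],0.11,-1],
  ],
)

```text
t: 3.17
eef_pos: [568.6, 122.5, 404.9]
tcp_rot: [3.141, 0.0, 2.864]
ft_force: [0.6, 0.0, -0.3]
opening: 0.007
grip_force: 0.0
```

move_arm(
  commands=[
    [[0,0,-0.9],0,-1],
    [[0,0,-0.9],0,-1],
    [[0,0,-0.9],0,-1],
    [[0,0,-0.9],0,-1],
    [[0,0,0],0,-1],
    [[0,0,0],0,-1],
  ],
)

```text
t: 3.67
eef_pos: [568.1, 123.7, 296.3]
tcp_rot: [-3.141, -0.002, 2.864]
ft_force: [1.2, 0.3, 0.4]
opening: 0.007
grip_force: 0.0
```

```bash
python3 - <<'E'
from h import *
from fit import pts
print(env.state()['eef_pos'])
ims=[]
for n,(u,v) in(('top',(270,140)),('side',(250,130))):
    p=read_camera(n);im=p['image'][v:v+110,u:u+140,::-1]
    im=cv2.resize(im,None,fx=5,fy=5,interpolation=cv2.INTER_CUBIC)
    P=pts([512.9,-65.1,-.278,53.6,1.444])
    e=env.state()['eef_pos'];P['t']=e-[0,0,190]
    for k,X in P.items():
        c=((proj(p,X)[0]-(u,v)+.5)*5-.5).astype(int);cv2.circle(im,tuple(map(int,c)),3,(0,0,255),-1)
    ims.append(cv2.resize(im,(400,314)))
    cv2.imwrite(f'pics/{n}1.png',im)
cv2.imwrite('pics/both1.png',np.hstack(ims))
E
```

```text
[568.09193069 123.74086076 296.33190044]
```

View pics/side1.png

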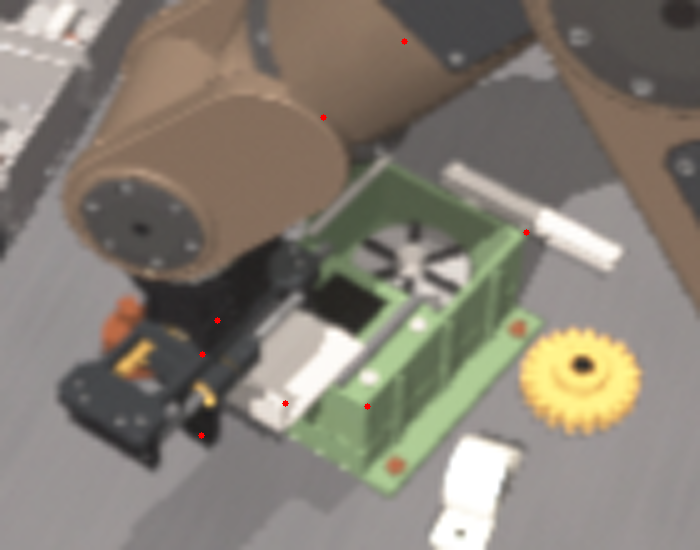

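The fingertip is at crop (201,435), just outside the lip (near corner at (285,403)), and the path is clear. I'll push the gate now.

move_arm(
  commands=[
    [[-0.055,-0.192,0],0,-1],
    [[-0.055,-0.192,0],0,-1],
    [[-0.055,-0.192,0],0,-1],
    [[-0.055,-0.192,0],0,-1],
    [[-0.055,-0.192,0],0,-1],
    [[-0.055,-0.192,0],0,-1],
    [[-0.055,-0.192,0],0,-1],
    [[-0.055,-0.192,0],0,-1],
    [[-0.055,-0.192,0],0,-1],
    [[-0.055,-0.192,0],0,-1],
  ],
)

```text
t: 4.6
eef_pos: [551.3, 65.7, 296.9]
tcp_rot: [3.141, 0.0, 2.864]
ft_force: [-0.0, 1.9, 2.2]
opening: 0.007
grip_force: 1.2
```

move_arm(
  commands=[
    [[-0.028,-0.096,0],0,-1],
    [[-0.028,-0.096,0],0,-1],
    [[-0.028,-0.096,0],0,-1],
    [[-0.028,-0.096,0],0,-1],
    [[0,0,0],0,-1],
  ],
)

```text
t: 5.02
eef_pos: [548.0, 54.2, 296.7]
tcp_rot: [-3.141, -0.0, 2.864]
ft_force: [0.7, -0.4, -0.0]
opening: 0.005
grip_force: 0.0
```

move_arm(
  commands=[
    [[-0.018,-0.064,0],0,-1],
    [[-0.018,-0.064,0],0,-1],
    [[-0.018,-0.064,0],0,-1],
    [[-0.018,-0.064,0],0,-1],
  ],
)

```text
t: 5.35
eef_pos: [545.9, 46.8, 296.7]
tcp_rot: [3.141, -0.0, 2.864]
ft_force: [-0.2, 1.5, 0.4]
opening: 0.004
grip_force: 1.0
```

move_arm(
  commands=[
    [[-0.018,-0.064,0],0,-1],
  ],
)

```text
t: 5.43
eef_pos: [545.3, 44.9, 296.7]
tcp_rot: [3.142, -0.0, 2.864]
ft_force: [0.1, 1.9, 0.1]
opening: 0.006
grip_force: 1.0
```

Still sliding at about 2 N, so I'll creep until it reaches the stop.

move_arm(
  commands=[
    [[-0.014,-0.048,0],0,-1],
    [[-0.014,-0.048,0],0,-1],
  ],
)

```text
t: 5.6
eef_pos: [544.5, 42.0, 296.7]
tcp_rot: [3.142, -0.0, 2.864]
ft_force: [1.3, 2.6, 0.9]
opening: 0.006
grip_force: 1.0
```

move_arm(
  commands=[
    [[-0.014,-0.048,0],0,-1],
  ],
)

```text
t: 5.68
eef_pos: [544.1, 40.6, 296.7]
tcp_rot: [3.142, -0.0, 2.864]
ft_force: [0.1, 2.4, -0.3]
opening: 0.004
grip_force: 1.0
```

```bash
python3 - <<'E'
from h import *
p=read_camera('side');u,v=250,130
cv2.imwrite('pics/g2.png',cv2.resize(p['image'][v:v+110,u:u+140,::-1],None,fx=5,fy=5,interpolation=cv2.INTER_CUBIC))
print(env.state()['ft_force'])
E
```

```text
[0.10477041 0.31881035 0.56626676]
```

View pics/g2.png

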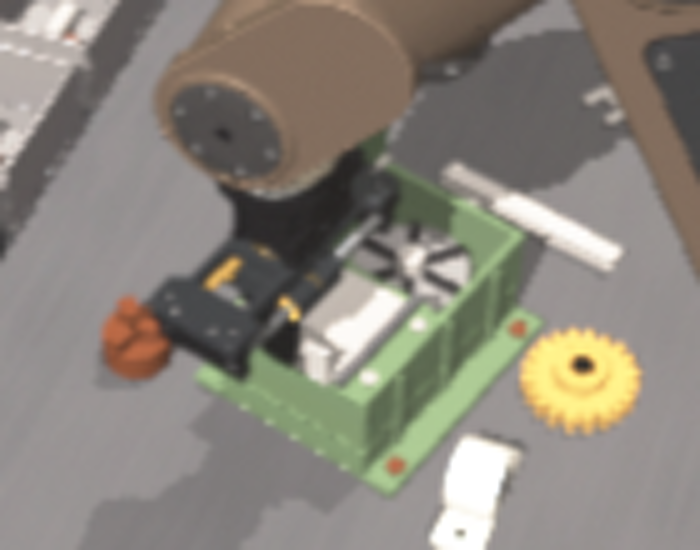

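The gate is nearly in: the lip is at about (320,360), flush with the casting end. There's no stop force yet, so I'll keep going.

move_arm(
  commands=[
    [[-0.014,-0.048,0],0,-1],
    [[-0.014,-0.048,0],0,-1],
  ],
)

```text
t: 5.9
eef_pos: [543.3, 37.8, 296.7]
tcp_rot: [3.142, -0.0, 2.864]
ft_force: [0.4, 1.6, -0.9]
opening: 0.006
grip_force: 1.0
```

move_arm(
  commands=[
    [[-0.014,-0.048,0],0,-1],
  ],
)

```text
t: 5.98
eef_pos: [542.8, 36.3, 296.7]
tcp_rot: [3.142, -0.0, 2.864]
ft_force: [-0.3, 2.7, -0.6]
opening: 0.006
grip_force: 1.2
```

move_arm(
  commands=[
    [[-0.009,-0.032,0],0,-1],
  ],
)

```text
t: 6.07
eef_pos: [542.7, 35.8, 296.8]
tcp_rot: [3.14, 0.0, 2.863]
ft_force: [2.8, 15.7, -1.2]
opening: 0.001
grip_force: 7.7
```

Hit the hard stop at 16 N. I'll hold briefly, then back off and raise.

move_arm(
  commands=[
    [[0,0,0],0,-1],
    [[0,0,0],0,-1],
    [[0,0,0],0,-1],
  ],
)

```text
t: 6.32
eef_pos: [542.7, 36.0, 296.8]
tcp_rot: [3.14, 0.0, 2.864]
ft_force: [0.9, 9.2, -1.1]
opening: 0.007
grip_force: 4.3
```

move_arm(
  commands=[
    [[0.08,0.3,0],0,-1],
    [[0.16,0.58,0],0,-1],
    [[0.16,0.58,0],0,-1],
    [[0,0,0.9],0,-1],
    [[0,0,0.9],0,-1],
    [[0,0,0.9],0,-1],
    [[0,0,0.9],0,-1],
    [[0,0,0.9],0,-1],
  ],
)

```text
t: 6.98
eef_pos: [554.5, 79.5, 433.2]
tcp_rot: [-3.141, 0.0, 2.864]
ft_force: [0.6, -0.4, 0.9]
opening: 0.004
grip_force: 0.0
```

```bash
python3 - <<'E'
from h import *
from fit import pts
print(env.state()['eef_pos'])
p=read_camera('top');u,v=280,150
im=cv2.resize(p['image'][v:v+100,u:u+130,::-1],None,fx=6,fy=6,interpolation=cv2.INTER_CUBIC)
for k,X in pts([512.9,-65.1,-.278,0,1.444]).items():
    c=((proj(p,X)[0]-(u,v)+.5)*6-.5).astype(int);cv2.circle(im,tuple(map(int,c)),3,(0,0,255),-1)
cv2.imwrite('pics/t3.png',im)
E
```

```text
[554.49263034  79.46572152 433.20535161]
```

View pics/t3.png

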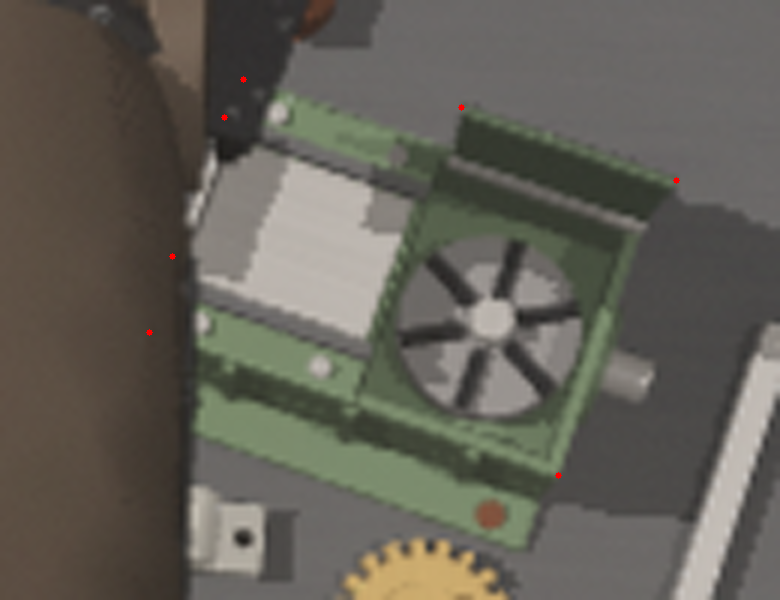

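The gate is home: the lip is at about (200,187), where the model puts it for zero opening, and the meter hasn't shifted. Next I go behind the cover.

move_arm(
  commands=[
    [[0.21,-0.94,0],0,-1],
    [[0.21,-0.94,0],0,-1],
    [[0.21,-0.94,0],0,-1],
    [[0.21,-0.94,0],0,-1],
    [[0.21,-0.94,0],0,-1],
    [[0.21,-0.94,0],0,-1],
    [[0.21,-0.94,0],0,-1],
    [[0.21,-0.94,0],0,-1],
    [[0,0,0],0,-1],
    [[0,0,-0.87],0,-1],
    [[0,0,-0.87],0,-1],
    [[0,0,0],0,-1],
  ],
)

```text
t: 8.03
eef_pos: [604.4, -145.9, 375.1]
tcp_rot: [3.141, -0.007, 2.864]
ft_force: [-0.3, -0.2, -0.8]
opening: 0.004
grip_force: 0.0
```

```bash
python3 - <<'E'
from h import *
e=env.state()['eef_pos'];w=-.278;c,s=np.cos(w),np.sin(w)
R=np.array([[c,-s],[s,c]]);o=np.array([512.9,-65.1])
print(e,R.T@(e[:2]-o))
prev=e
for q in [1.3,1.1,.95,.8,.65,.5,.38,.26,.15,.06,0]:
    r=100;xp=62-r*np.cos(q)+5*np.sin(q)+10;z=91.5+r*np.sin(q)+5*np.cos(q)+190
    P=np.r_[R@[xp,-52]+o,z];print(q,np.round(P,1),np.round((P-prev)/30,3));prev=P
E
```

```text
[ 604.42949687 -145.90265562  375.13785429] [110.19024824 -52.58162366]
1.3 [ 546.8 -128.8  379.2] [-1.922  0.569  0.135]
1.1 [ 528.5 -123.6  372.9] [-0.608  0.174 -0.21 ]
0.95 [ 515.8 -120.   365.7] [-0.423  0.121 -0.238]
0.8 [ 504.3 -116.7  356.7] [-0.384  0.11  -0.301]
0.65 [ 494.2 -113.8  346. ] [-0.337  0.096 -0.357]
0.5 [ 485.8 -111.4  333.8] [-0.281  0.08  -0.406]
0.38 [ 480.3 -109.9  323.2] [-0.181  0.052 -0.353]
0.26 [ 476.2 -108.7  312. ] [-0.139  0.04  -0.373]
0.15 [ 473.5 -107.9  301.4] [-0.089  0.025 -0.355]
0.06 [ 472.2 -107.6  292.5] [-0.045  0.013 -0.297]
0 [ 471.7 -107.4  286.5] [-0.015  0.004 -0.2  ]
```

move_arm(
  commands=[
    [[-0.24,0.07,0.02],0,-1],
    [[-0.24,0.07,0.02],0,-1],
    [[-0.24,0.07,0.02],0,-1],
    [[-0.24,0.07,0.02],0,-1],
    [[-0.24,0.07,0.02],0,-1],
    [[-0.24,0.07,0.02],0,-1],
    [[-0.24,0.07,0.02],0,-1],
    [[-0.24,0.07,0.0],0,-1],
  ],
)

```text
t: 8.7
eef_pos: [546.7, -129.4, 384.2]
tcp_rot: [3.142, 0.001, 2.864]
ft_force: [0.9, -1.3, -0.2]
opening: 0.008
grip_force: 0.6
```

move_arm(
  commands=[
    [[-0.2,0.06,-0.07],0,-1],
    [[-0.2,0.06,-0.07],0,-1],
    [[-0.2,0.06,-0.07],0,-1],
    [[-0.21,0.06,-0.12],0,-1],
    [[-0.21,0.06,-0.12],0,-1],
  ],
)

```text
t: 9.12
eef_pos: [516.2, -120.4, 369.8]
tcp_rot: [3.141, -0.0, 2.864]
ft_force: [1.6, -0.2, 0.7]
opening: 0.004
grip_force: 0.5
```

move_arm(
  commands=[
    [[-0.19,0.055,-0.15],0,-1],
    [[-0.19,0.055,-0.15],0,-1],
    [[-0.17,0.048,-0.18],0,-1],
    [[-0.17,0.048,-0.18],0,-1],
  ],
)

```text
t: 9.45
eef_pos: [494.7, -114.2, 349.8]
tcp_rot: [3.141, -0.0, 2.864]
ft_force: [0.9, 0.6, 0.7]
opening: 0.004
grip_force: 0.4
```

move_arm(
  commands=[
    [[-0.14,0.04,-0.22],0,-1],
    [[-0.14,0.04,-0.22],0,-1],
    [[-0.09,0.026,-0.2],0,-1],
    [[-0.09,0.026,-0.2],0,-1],
    [[-0.07,0.02,-0.2],0,-1],
    [[-0.07,0.02,-0.2],0,-1],
  ],
)

```text
t: 9.95
eef_pos: [477.1, -109.2, 312.6]
tcp_rot: [3.141, -0.0, 2.864]
ft_force: [0.5, 0.4, 0.4]
opening: 0.004
grip_force: 0.3
```

move_arm(
  commands=[
    [[-0.045,0.013,-0.18],0,-1],
    [[-0.045,0.013,-0.18],0,-1],
    [[-0.02,0.006,-0.15],0,-1],
    [[-0.02,0.006,-0.1],0,-1],
    [[0,0,0],0,-1],
  ],
)

```text
t: 10.37
eef_pos: [473.3, -108.1, 294.4]
tcp_rot: [3.141, -0.001, 2.864]
ft_force: [0.7, -0.2, -0.0]
opening: 0.005
grip_force: 0.0
```

Tip is at z = 104 and closed needs 96.5, so I'll creep down.

move_arm(
  commands=[
    [[0,0,-0.06],0,-1],
    [[0,0,-0.06],0,-1],
    [[0,0,-0.06],0,-1],
  ],
)

```text
t: 10.62
eef_pos: [473.4, -108.1, 289.6]
tcp_rot: [3.142, 0.0, 2.864]
ft_force: [-0.3, 0.2, 0.4]
opening: 0.004
grip_force: 0.2
```

move_arm(
  commands=[
    [[0,0,-0.04],0,-1],
  ],
)

```text
t: 10.7
eef_pos: [473.3, -108.1, 288.3]
tcp_rot: [3.142, 0.0, 2.864]
ft_force: [-0.0, 0.2, 0.3]
opening: 0.005
grip_force: 0.2
```

move_arm(
  commands=[
    [[0,0,-0.03],0,-1],
  ],
)

```text
t: 10.78
eef_pos: [473.3, -108.1, 287.4]
tcp_rot: [3.141, 0.0, 2.864]
ft_force: [0.0, 0.3, -0.0]
opening: -0.001
grip_force: 0.2
```

move_arm(
  commands=[
    [[0,0,-0.03],0,-1],
  ],
)

```text
t: 10.87
eef_pos: [473.3, -108.1, 286.7]
tcp_rot: [3.142, 0.0, 2.864]
ft_force: [-4.6, 1.1, 17.0]
opening: 0.004
grip_force: 8.8
```

move_arm(
  commands=[
    [[0,0,-0.03],0,-1],
  ],
)

```text
t: 10.95
eef_pos: [473.3, -108.1, 286.5]
tcp_rot: [3.142, 0.001, 2.864]
ft_force: [-6.2, 2.5, 28.1]
opening: 0.004
grip_force: 14.4
```

move_arm(
  commands=[
    [[0,0,0],0,-1],
    [[0,0,0],0,-1],
  ],
)

```text
t: 11.12
eef_pos: [473.2, -108.0, 286.7]
tcp_rot: [-3.142, 0.001, 2.864]
ft_force: [-5.0, 1.1, 16.2]
opening: 0.007
grip_force: 8.2
```

The cover is shut on its stop: tip at 96.7 mm, 16 N. I'll hold a bit, then retreat straight up and check.

move_arm(
  commands=[
    [[0,0,0],0,-1],
    [[0,0,0],0,-1],
    [[0,0,0.2],0,-1],
    [[0,0,0.6],0,-1],
    [[0,0,0.9],0,-1],
    [[0,0,0.9],0,-1],
    [[0,0,0.9],0,-1],
    [[0,0,0.9],0,-1],
    [[-0.3,0.9,0.3],0,-1],
    [[-0.3,0.9,0],0,-1],
    [[-0.3,0.9,0],0,-1],
    [[-0.3,0.9,0],0,-1],
    [[-0.3,0.9,0],0,-1],
    [[-0.3,0.9,0],0,-1],
    [[-0.3,0.9,0],0,-1],
    [[-0.3,0.9,0],0,-1],
    [[-0.3,0.9,0],0,-1],
    [[-0.3,0.9,0],0,-1],
    [[-0.3,0.9,0],0,-1],
    [[0,0,0],0,-1],
  ],
)

```text
t: 12.78
eef_pos: [372.9, 191.7, 426.9]
tcp_rot: [3.141, -0.0, 2.867]
ft_force: [-0.6, 0.0, 0.5]
opening: 0.003
grip_force: 0.0
```

```bash
python3 - <<'E'
from h import *
from fit import pts
print(env.state()['eef_pos'])
p=read_camera('top');u,v=280,150
im=cv2.resize(p['image'][v:v+100,u:u+130,::-1],None,fx=6,fy=6,interpolation=cv2.INTER_CUBIC)
for k,X in pts([512.9,-65.1,-.278,0,0]).items():
    c=((proj(p,X)[0]-(u,v)+.5)*6-.5).astype(int);cv2.circle(im,tuple(map(int,c)),3,(0,0,255),-1)
cv2.imwrite('pics/t4.png',im)
E
```

```text
[372.93343101 191.74482763 426.86593531]
```

View pics/t4.png

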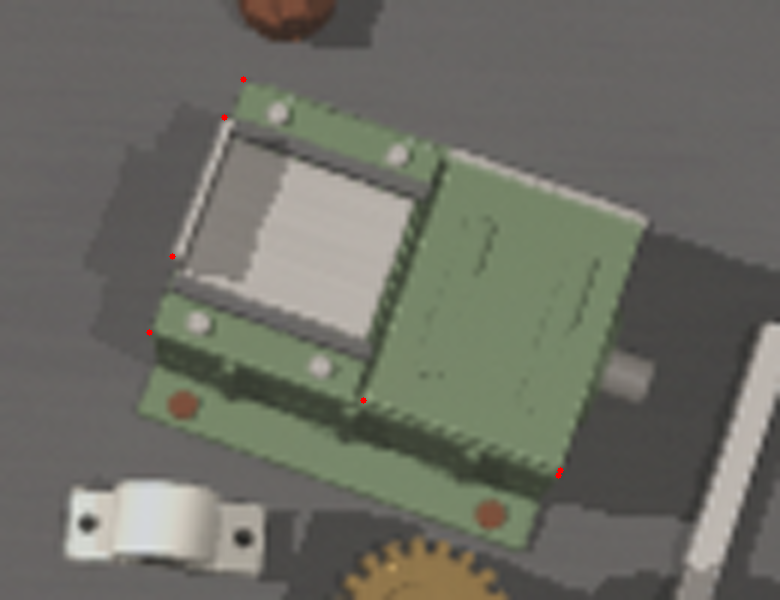

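The gate lip lies between (225,117) and (172,256), which is home. The cover lies flat on the well with its edge running (363,400) to (560,472). The meter, coupling, housing and gear are where they were.

```bash
python3 -c "
from cell import env
print(env.job_done())"
```

```text
the job is handed in; nothing more can be done
None
```

The job is handed in: the gate was pushed home to its stop first, then the cover pushed shut to its stop; the final picture shows both closed with no visible shift of the meter or the loose parts in view, but the hand-in returned no verdict.

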